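# Hold the locker hatch open at the mark

## Task

Swing the lid of the boat locker's hatch up smoothly (there is a blue bar handle on its free edge to grip) to the angle shown by the red pointer beside it, and hold it there so that a stay can be measured: finish while still holding the lid with the gripper at the mark. The handle has only just been glued on, so squeeze it only lightly, and leave the pointer and the things around the hatch alone.

Things in the scene. Friction and masses are not known exactly. Their poses are not given: they have to be found in the camera images.
- hatch_lid (a joint): opening angle of the hatch lid, rad: 0 = shut (level, its start), grows as the free (handle) edge swings up; stop at 1.45. Loose hinge: the lid falls shut when let go. Lid: brown planks, 220 mm from hinge to free edge, 280 mm wide, 14 mm thick, 0.4 to 0.8 kg. The handle bears at most 100 N of squeeze, both fingers summed
- pointer (a joint): angle of the red pointer, rad, counted like the lid's and about the same hinge axis: the lid is at the mark when both values are equal (0.45 to 1.0). A stiff red arm in the upright plane beside the lid, before a white arc scale with black ticks, from the hinge axis out to a red block at its tip. Not to be moved
- handle (a point): middle of the handle: round blue bar 12 mm thick, 130 mm long, parallel to the hinge, 270 mm from the hinge axis, 50 mm beyond the lid's free edge (44 mm clear gap), on a 10 mm rod at each end. 87 mm above the bench when shut. It may turn between the fingers. Its y axis lies along the bar; lid shut, x points from bar to hinge, z up; axes turn with the lid
- hinge (a point): lid's middle on the hinge axis, 87 mm above the bench; the axis is this point's y axis (level); axes turn with the lid as for handle. The handle is nearer the robot than the hinge
- pointer_tip (a point): centre of the red block (22 x 46 x 16 mm) at the pointer's tip, 226 mm from the hinge axis and 180 mm along +y from the lid's middle; its x axis points back along the pointer to the hinge axis
- hatch: the fixed hatch: a green coaming, its top 80 mm above the bench, on a piece of deck (300 mm along x, 390 mm along y, 20 mm high); origin at its underside, under the shut lid's middle (the hinge axis is 110 mm along +x, the handle 160 mm along -x); x points from the handle towards the hinge, z up
- glue_mid (a point): bystander: white glue bottle with orange cap, 60 mm diameter, 170 mm high, standing beside the hatch; point half-way up
- jar_mid (a point): bystander: amber glass jar with black lid, 66 mm diameter, 85 mm high, standing; point half-way up
- offcut_mid (a point): bystander: brown wooden offcut 90 x 45 x 35 mm lying flat; point at its centre

How it is judged:
By the outcome, as a careful person would: the job done as asked, in the order asked, and still so for the second after the job is handed in, while the arm keeps its last pose, push and grip.
It also fails if it takes over 40 s, if anything falls off the work surface, if the arm or the gripper's body presses on something with over 40 N, if the wrist force passes 120 N, or if a joint passes its speed limit or range.

## Robot

A 6-joint arm with a two-finger parallel gripper is mounted at the origin on the work surface. World frame = base frame: x ahead of the robot, y to its left, z up, the work surface at z = 0. Lengths are in m, angles in rad, forces in N, time in s.
With the tool pointing down it reaches from about 0.325 to 0.775 m from the base axis. Payload 5.5 kg.
Tool frame: the origin (TCP) lies between the finger pads; the fingertips stand ahead of it and the grasp point (between the pads) lies 2 mm behind it (manip.nose_length is the z of the fingertips in the tool frame, in m); z points along the fingers, y is the direction in which the jaws open and shut (so a half turn about z gives the same grasp; the last joint's range is limited). The gripper opens to 88 mm and grips with 3 to 60 N. Pads are 20 mm wide; open, the fingers measure 115 mm over their backs; the gripper's body (75 mm by 178 mm) begins 61 mm behind the grasp point.
Start: joints at [1.066, 0.091, 1.231, -0, 1.82, -0.057], TCP at [0.26, 0.541, 0.24] pointing down, gripper open.
Joint ranges: [-2.87, 2.87], [-0.86, 2.18], [0.17, 2.46], [-1.51, 4.65], [0.06, 2.69], [-2.65, 2.65]. Speed limits (rad/s): [2.57, 2.57, 3.01, 3.14, 3.14, 3.14].

## Interface

Orientations are given as a unit quaternion [x, y, z, w].
In Python, from bench import manip gives the robot as it stands.
- The arm moves only by the shell command python3 -m handwheel 'ROWS' [FORCE]. ROWS is JSON, a list that holds one entry, the list of rows, each a list of 5 numbers: the shift along the tool's x, y, z in m, then the turn about the tool's z in degrees, then the finger opening in m, from 0 to 0.0878. A call has 1 to 20 rows; each row shifts and turns the commanded pose from where the row before left it, along the tool's axes as they then stand; what a row does not reach is not made up. A row lasts 1/8 s, in which the tool goes at most 62.5 mm and 10.7 degrees, less where a joint would pass 70% of its speed; a pose out of reach is approached as far as the arm can. A call with a gripper value outside its range is refused whole. The fingers move at their own pace and stop on an object; FORCE is the grip in N (left out, the last holds). Time passes only in rows, so rows that do not move let the fingers close. It gives the time, the measured TCP pose, the force and the opening at its end, in the units of the state.
- manip.state(): the state, without advancing time (a new reading comes with each control period).
- manip.capture(name): name is "side" or "top"; returns the picture (400x640x3 uint8, blue, green, red); there is no depth.
- manip.camera_model(name): a dict with "mtx" (3x3 intrinsics, pixels), "view" (4x4, takes a point from world to camera coordinates). Camera axes: x right, y up, looking along -z (the intrinsics and any distortion apply to the point x, -y, -z); pixel columns grow to the right and rows downward; lengths in m; the calibration is good to about 2 mm. A picture is of the moment at which its call begins. camera_model takes no time and is no camera call.
- manip.finish_job(): hands the job in, once; it reports no verdict.
The state is a dict: "time": time; "joint_positions": joint angles; "qvel": joint speeds; "joint_torque": joint torques, N m; "position": TCP position; "tool_rot": TCP orientation; "force": force on the tool from outside, world axes, zero at the start; "wrist_torque": the same for the moment, N m; "gripper_width": opening from 0.0 (shut) to 1.0 (fully open).
Only numpy, scipy, OpenCV 4.12 (cv2) and the standard library are available. Lean on these libraries where they do the work, as an engineer would, in place of code of your own. Each camera call takes 0.05 s, during which the arm holds its last target.

## Working session

There is one attempt and no reset: what is moved stays moved. The work goes in short steps, Python scripts to look and compute and a shell command to move; the robot and the scene stay as the last step left them, time stands still between calls to the robot, and variables do not carry over. Pictures are saved under pics/ and viewed, and the job is handed in when it is done.

```bash
mkdir -p pics; ls; python3 - <<'E'
from bench import manip
import cv2
print(manip.state()); print(manip.nose_length)
for n in("side","top"):
    cv2.imwrite(f"pics/{n}0.png",manip.capture(n)); print(manip.camera_model(n))
E
```

```text
pics
{'time': 0.0, 'joint_positions': array([ 1.06630174e+00,  9.18448106e-02,  1.23186943e+00, -3.27072176e-07,
        1.81979280e+00, -5.66806410e-02]), 'qvel': array([-0.00074553,  0.0005015 ,  0.00015009, -0.00072496,  0.00115136,
        0.00087345]), 'joint_torque': array([-7.63896478e-04, -4.46472359e+01, -4.06426620e+01,  6.96738996e-02,
        2.97917915e-02, -1.70820445e-04]), 'position': array([0.25966271, 0.54061322, 0.23852455]), 'tool_rot': array([ 2.22040689e-01,  9.75036931e-01, -9.19805172e-04, -2.64914252e-04]), 'force': array([ 0.65468369, -0.13364096,  0.09193593]), 'wrist_torque': array([-0.02934143, -0.04836428,  0.0277092 ]), 'gripper_width': 1.0001090791284555}
0.017
{'mtx': array([[476.51980249,   0.        , 311.98664314],
       [  0.        , 476.51980249, 204.78924011],
       [  0.        ,   0.        ,   1.        ]]), 'view': array([[ 0.82939847, -0.55833275,  0.01904517, -0.47823544],
       [ 0.3240979 ,  0.50865282,  0.79764206, -0.31363597],
       [-0.45503707, -0.6553906 ,  0.60283034, -0.83564927],
       [ 0.        ,  0.        ,  0.        ,  1.        ]])}
{'mtx': array([[477.53071756,   0.        , 319.24863674],
       [  0.        , 477.53071756, 196.5394714 ],
       [  0.        ,   0.        ,   1.        ]]), 'view': array([[ 2.00963919e-03, -9.99855359e-01, -1.68885064e-02,
         5.90885903e-02],
       [ 9.95290789e-01,  3.63164988e-04,  9.69335523e-02,
        -6.09965828e-01],
       [-9.69133984e-02, -1.70037763e-02,  9.95147559e-01,
        -1.33578166e+00],
       [ 0.00000000e+00,  0.00000000e+00,  0.00000000e+00,
         1.00000000e+00]])}
```

View pics/side0.png

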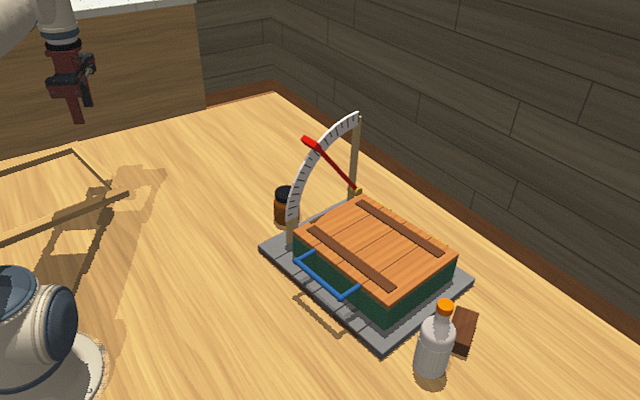

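View pics/top0.png

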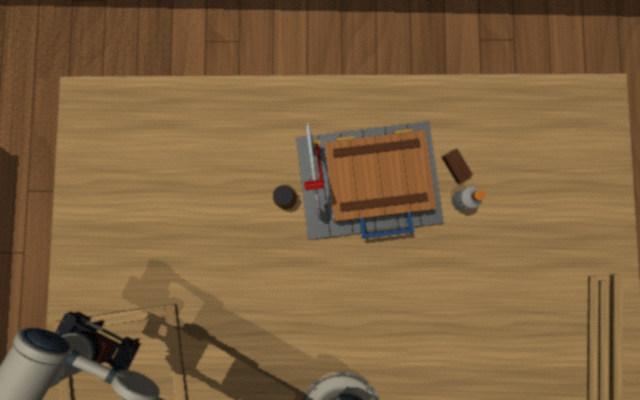

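The side view shows the blue handle around (297,262)-(347,296) and the red pointer from (357,190) to its block at (308,141). In the top view the handle bar runs (363,237)-(411,233) and the red block is at (314,185). I'll zoom in for precise pixels.

```bash
python3 - <<'E'
import cv2
s=cv2.imread("pics/side0.png");t=cv2.imread("pics/top0.png")
cv2.imwrite("pics/s1.png",cv2.resize(s[100:320,260:480],None,fx=2.7,fy=2.7,interpolation=cv2.INTER_CUBIC))
cv2.imwrite("pics/t1.png",cv2.resize(t[110:250,290:490],None,fx=4,fy=4,interpolation=cv2.INTER_CUBIC))
E
```

```text
(no output)
```

View pics/s1.png

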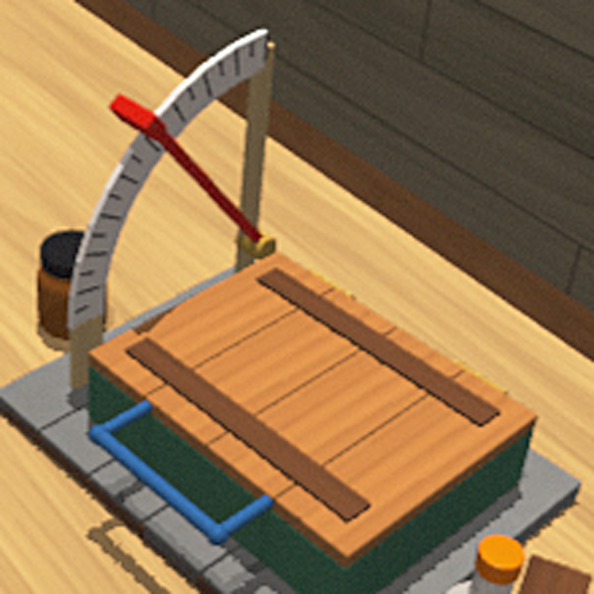

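View pics/t1.png

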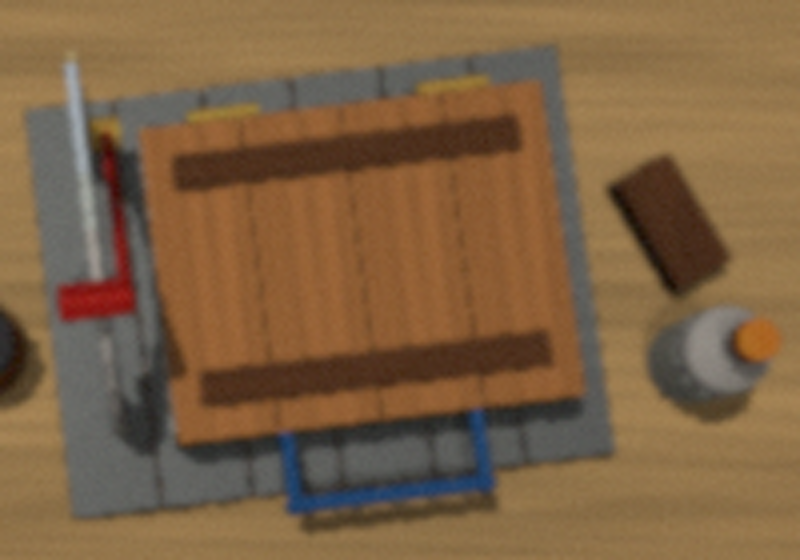

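```bash
cat > h.py <<'E'
import numpy as np,cv2
from bench import manip
from scipy.spatial.transform import Rotation as R
from scipy.optimize import least_squares
CM={n:manip.camera_model(n) for n in("side","top")}
def proj(n,P):
    P=np.atleast_2d(P);V=CM[n]["view"];K=CM[n]["mtx"]
    c=P@V[:3,:3].T+V[:3,3]; c=c*[1,-1,-1]; u=c@K.T
    return u[:,:2]/u[:,2:]
def hp(p,L):  # hinge-frame pts -> world ; p=(x,y,yaw) of hinge point
    c,s=np.cos(p[2]),np.sin(p[2]);L=np.atleast_2d(L)
    return L@np.array([[c,s,0],[-s,c,0],[0,0,1]])+[p[0],p[1],0.087]
def rot(q,L): # lid-frame -> hinge frame at angle q (free edge at -x going up)
    L=np.atleast_2d(L);c,s=np.cos(q),np.sin(q)
    return np.c_[c*L[:,0]+s*L[:,2],L[:,1],-s*L[:,0]+c*L[:,2]]
BL=np.array([[-.226+a*.011,.18+b*.023,d*.008] for a in(-1,1) for b in(-1,1) for d in(-1,1)])
def hull(n,P): return cv2.convexHull(proj(n,P).astype(np.float32))[:,0]
def cen(h):
    m=cv2.moments(h.reshape(-1,1,2));return np.array([m["m10"],m["m01"]])/m["m00"]
E
cat > fit.py <<'E'
from h import *
Z=lambda a,k,o:(np.array(a,float)+.5)/k-.5+o
LC=np.array([[-.22,.14,.007],[-.22,-.14,.007],[0,-.14,.007],[0,.14,.007]])
H=np.array([[-.27,.065,0],[-.27,-.065,0]])
DK=np.array([[.04,.195,-.067],[.04,-.195,-.067],[-.26,-.195,-.067],[-.26,.195,-.067]])
S=Z([[90,352],[347,553],[535,418],[277,253],[97,433],[219,535]],2.7,[260,100])
T=Z([[181,443],[582,398],[543,82],[140,130],[290,503],[490,482],[27,112],[555,47],[610,452],[75,515]],4,[290,110])
s=cv2.imread("pics/side0.png").astype(int);t=cv2.imread("pics/top0.png").astype(int)
def redc(I,thr,box):
    m=(I[...,2]>thr)&(I[...,1]<60)&(I[...,0]<60)
    k=np.zeros_like(m);k[box[0]:box[1],box[2]:box[3]]=1;m&=k
    v,u=np.nonzero(m);return np.array([u.mean(),v.mean()]),len(u)
for thr in(110,130,150,170):print(thr,redc(s,thr,(130,152,298,324)),redc(t,thr,(178,192,300,326)))
cs=redc(s,150,(130,152,298,324))[0];ct=redc(t,130,(178,192,300,326))[0]
DX=0
def res(p,full=False):
    r=[proj("side",np.r_[hp(p,LC),hp(p,H)])-S, proj("top",np.r_[hp(p,LC),hp(p,H),hp(p,DK+[DX,0,0])])-T]
    b=hp(p,rot(p[3],BL)); r+= [3*(cen(hull("side",b))-cs)[None],3*(cen(hull("top",b))-ct)[None]]
    return r if full else np.concatenate(r).ravel()
f=least_squares(res,[.75,-.05,0.1,.7],loss="soft_l1");p=f.x
print(p);[print(a.round(1).tolist()) for a in res(p,True)]
print("handle",hp(p,[[-.27,0,0]]),"tip",hp(p,rot(p[3],[[-.226,.18,0]])))
np.save("p.npy",p)
for n,I in(("side",s),("top",t)):
    I=I.astype(np.uint8).copy();o=(100,320,260,480) if n=="side" else(110,250,270,490)
    k=3 if n=="side" else 3.6
    J=cv2.resize(I[o[0]:o[1],o[2]:o[3]],None,fx=k,fy=k,interpolation=cv2.INTER_CUBIC)
    d=lambda P:np.round((proj(n,P)+.5-[o[2],o[0]])*k-.5).astype(np.int32)
    for P in(LC,DK,H):cv2.polylines(J,[d(hp(p,P))],True,(255,255,0),1)
    hh=np.round((hull(n,hp(p,rot(p[3],BL)))+.5-[o[2],o[0]])*k-.5).astype(np.int32)
    cv2.polylines(J,[hh],True,(255,0,255),1)
    cv2.polylines(J,[d(hp(p,rot(p[3],[[0,.165,0],[-.226,.165,0]])))],True,(0,255,0),1)
    cv2.imwrite(f"pics/ov_{n}.png",J[:600,:800])
E
python3 fit.py
```

```text
110 (array([309.5 , 141.75]), 108) (array([313.67721519, 184.32278481]), 158)
130 (array([309.        , 141.35714286]), 98) (array([313.29213483, 184.87640449]), 89)
150 (array([308.84444444, 141.04444444]), 90) (array([314.2, 184.2]), 5)
170 (array([308.78823529, 140.94117647]), 85) (array([nan, nan]), 0)
[ 0.77365021 -0.09223311  0.1065601   0.70358882]
[[-0.1, -1.6], [-0.5, 0.7], [2.4, -1.0], [2.0, -1.4], [0.8, -0.7], [-1.2, -1.1]]
[[-2.7, -0.5], [-0.1, -0.1], [-0.6, -0.4], [-1.0, -1.6], [-0.5, 0.1], [-2.9, 0.3], [7.3, -3.1], [8.3, -1.0], [8.1, 0.1], [5.9, -1.3]]
[[-30.7, 54.7]]
[[2.8, 43.6]]
handle [[ 0.50518169 -0.12094992  0.087     ]] tip [[0.58315244 0.06841706 0.2332126 ]]fit.py:12: RuntimeWarning: Mean of empty slice.
  v,u=np.nonzero(m);return np.array([u.mean(),v.mean()]),len(u)
  ret = ret.dtype.type(ret / rcount)
```

```bash
sed -i 's/DK+\[DX,0,0\]/DK+[0,p[4],0]/; s/hp(p,P)/hp(p,P+([0,p[4],0] if P is DK else 0))/; s/f=least.*;p=f.x/f=least_squares(res,[.77,-.08,0.1,.9,.02]);p=f.x/; s/(110,130,150,170)/(110,150)/' fit.py; python3 fit.py; 
```

```text
110 (array([309.5 , 141.75]), 108) (array([313.67721519, 184.32278481]), 158)
150 (array([308.84444444, 141.04444444]), 90) (array([314.2, 184.2]), 5)
[ 0.77201093 -0.09229176  0.11650714  0.90479937  0.02257187]
[[-0.6, -0.6], [0.2, 1.5], [2.3, -1.0], [1.0, -1.0], [0.7, 0.5], [-0.7, -0.0]]
[[-1.8, 0.6], [0.6, -0.1], [-0.6, -0.3], [-0.9, -0.5], [0.5, 0.8], [-1.9, 0.6], [-0.5, -0.9], [0.4, -0.2], [1.0, 0.8], [-1.0, 0.8]]
[[3.3, 3.1]]
[[-0.5, 3.2]]
handle [[ 0.50384133 -0.12367757  0.087     ]] tip [[0.61240107 0.07025655 0.26470407]]
```

View pics/ov_side.png

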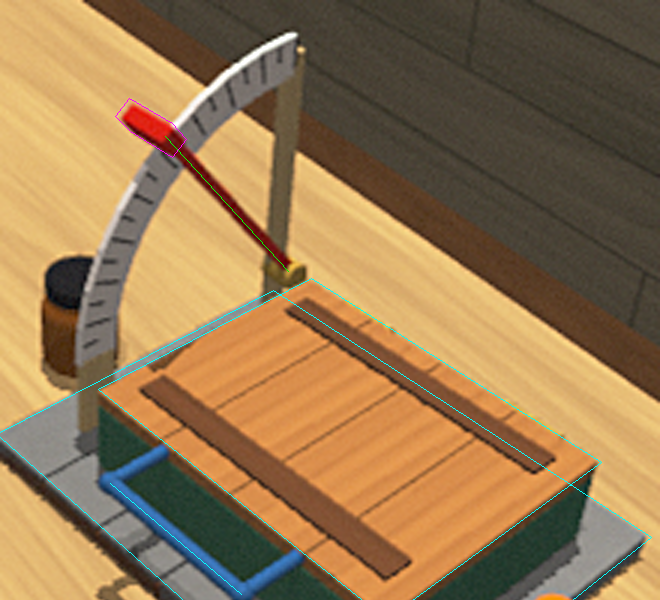

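View pics/ov_top.png

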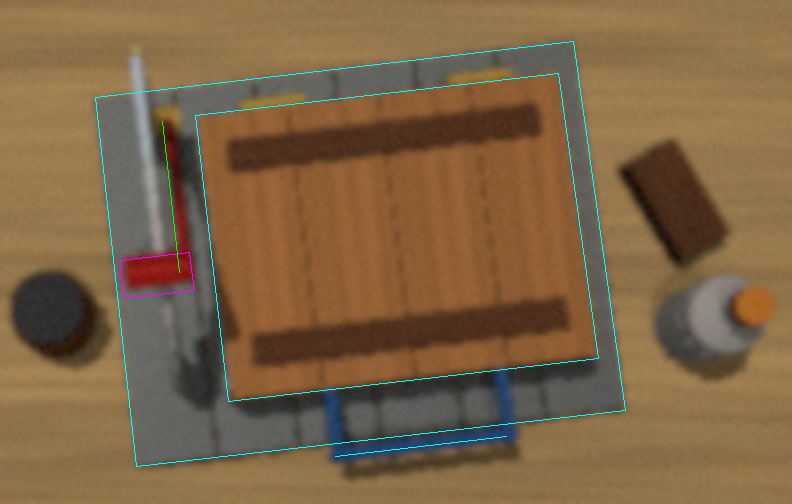

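The side overlay puts the lid outline and pointer (block centre (309,141)) within about 1 px of the image. In the top view the bar outline sits on the handle within 1 px, and the deck sits 23 mm towards +y. The handle is at about (0.504, -0.124), yaw 0.117, and the pointer reads about 0.90. I'll square the tool with the bar and narrow the fingers.

```bash
python3 -m handwheel '[[[0,0,0,9.6,0.04],[0,0,0,9.6,0.04],[0,0,0,9.6,0.04],[0,0,0,9.6,0.04],[0,0,0,9.6,0.04],[0,0,0,9.6,0.04],[0,0,0,0,0.04]]]' 18
cat > go.py <<'E'
from h import *
import sys
p=np.load("p.npy");s=manip.state();M=R.from_quat(s["tool_rot"]).as_matrix()
t=hp(p,rot(0,[[-.27,0,0]]))[0]
ya=np.degrees(np.arctan2(M[1,1],M[0,1]))
print("t",s["time"],"pos",s["position"].round(4),"ydir",ya,"want",np.degrees(p[2]),"q",s["joint_positions"].round(2),"w",s["gripper_width"]*.0878,"F",s["force"].round(1))
print("tool-shift to grasp",(M.T@(t-s["position"]-M[:,2]*-.002)).round(4),"tilt",M[:,2].round(4))
E
python3 go.py
```

```text
time: 0.98
position: [0.2597, 0.5407, 0.239]
tool_rot: [0.664, 0.748, -0.001, 0.0]
force: [-0.2, 0.7, 0.2]
gripper_width: 0.453
t 0.975 pos [0.2597 0.5407 0.239 ] ydir 6.832400648235361 want 6.675367524023567 q [ 1.07  0.09  1.23 -0.    1.82  0.95] w 0.03973884578417616 F [-0.2  0.7  0.2]
tool-shift to grasp [-0.6886  0.1635  0.1545] tilt [-5.e-04 -9.e-04 -1.e+00]
```

```bash
python3 -m handwheel '[[[-0.049,0.0117,0,0,0.04],[-0.049,0.0117,0,0,0.04],[-0.049,0.0117,0,0,0.04],[-0.049,0.0117,0,0,0.04],[-0.049,0.0117,0,0,0.04],[-0.049,0.0117,0,0,0.04],[-0.049,0.0117,0,0,0.04],[-0.049,0.0117,0,0,0.04],[-0.049,0.0117,0,0,0.04],[-0.049,0.0117,0,0,0.04],[-0.049,0.0117,0,0,0.04],[-0.049,0.0117,0,0,0.04],[-0.049,0.0117,0,0,0.04],[-0.049,0.0117,0,0,0.04],[0,0,0,0,0.04],[0,0,0,0,0.04]]]'
python3 go.py
```

```text
time: 2.98
position: [0.5028, -0.1208, 0.2394]
tool_rot: [0.664, 0.748, 0.0, -0.0]
force: [-0.2, 0.3, 0.1]
gripper_width: 0.457
t 2.975 pos [ 0.5028 -0.1208  0.2394] ydir 6.844004694496273 want 6.675367524023567 q [-0.3  -0.13  1.45  0.    1.82 -0.42] w 0.040154846856272235 F [-0.2  0.3  0.1]
tool-shift to grasp [-0.0031  0.0008  0.1544] tilt [-7.e-04  7.e-04 -1.e+00]
```

Next I go down to about 55 mm above the grasp and check the image.

```bash
python3 -m handwheel '[[[-0.003,0.001,0.033,0,0.04],[0,0,0.033,0,0.04],[0,0,0.033,0,0.04],[0,0,0,0,0.04]]]'
python3 go.py; python3 - <<'E'
from h import *
for n,o,k in(("side",(160,330,240,440),4),("top",(140,260,310,470),5)):
    I=manip.capture(n);cv2.imwrite(f"pics/{n}2.png",I)
    J=cv2.resize(I[o[0]:o[1],o[2]:o[3]],None,fx=k,fy=k,interpolation=cv2.INTER_CUBIC)
    cv2.imwrite(f"pics/{n}2z.png",J[:600])
E
```

```text
time: 3.48
position: [0.5028, -0.1221, 0.1381]
tool_rot: [0.663, 0.748, -0.001, -0.002]
force: [0.4, -0.7, -0.3]
gripper_width: 0.454
t 3.475 pos [ 0.5028 -0.1221  0.1381] ydir 6.920827406970928 want 6.675367524023567 q [-0.3  -0.12  1.62  0.    1.65 -0.43] w 0.03985432746192997 F [ 0.4 -0.7 -0.3]
tool-shift to grasp [-0.0018  0.0011  0.0531] tilt [-0.0048  0.0018 -1.    ]
```

View pics/side2z.png

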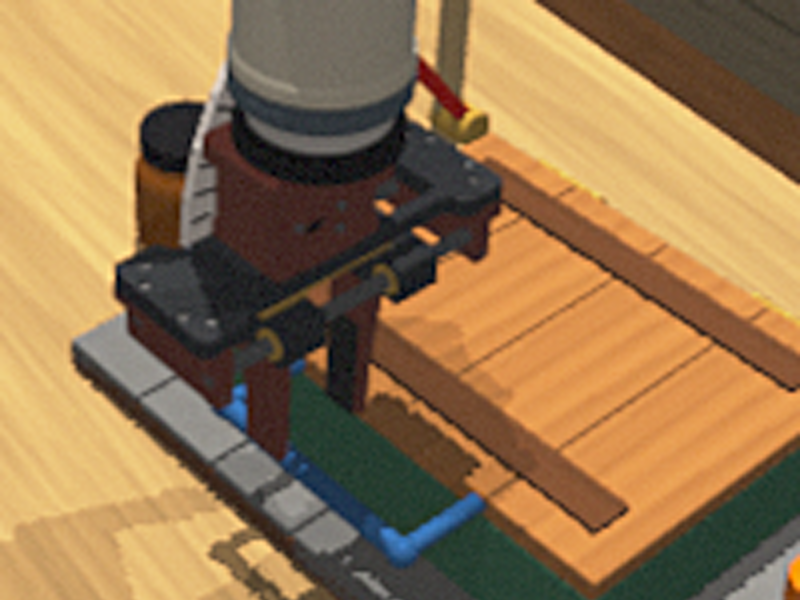

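View pics/top2z.png

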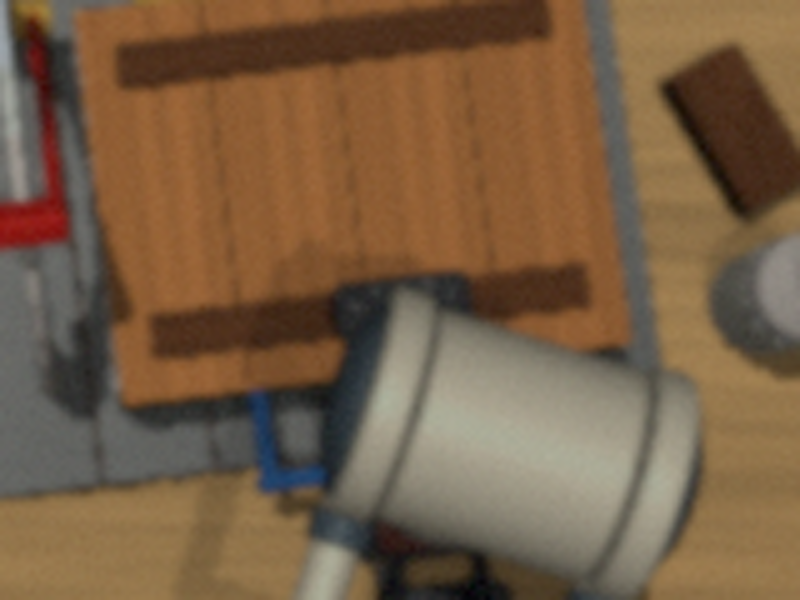

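The side view shows the two fingers straddling the bar: the outer fingertip is at (268,450) and the inner one at (345,405), between bar and lid. In the top view the arm covers the middle of the bar. I'll descend and close lightly.

```bash
python3 -m handwheel '[[[-0.002,0.001,0.018,0,0.04],[0,0,0.018,0,0.04],[0,0,0.017,0,0.04],[0,0,0,0,0.04]]]' 18
python3 go.py; python3 -m handwheel '[[[0,0,0,0,0.02],[0,0,0,0,0.01],[0,0,0,0,0.005],[0,0,0,0,0.005],[0,0,0,0,0.005]]]' 18; python3 go.py
```

```text
time: 4.08
position: [0.5043, -0.1256, 0.0851]
tool_rot: [0.664, 0.747, -0.001, -0.002]
force: [-0.0, -0.4, 1.0]
gripper_width: 0.456
t 4.075 pos [ 0.5043 -0.1256  0.0851] ydir 6.738476624574828 want 6.675367524023567 q [-0.31 -0.1   1.69  0.    1.55 -0.43] w 0.040072500696364685 F [-0.  -0.4  1. ]
tool-shift to grasp [ 0.0019 -0.0003  0.0001] tilt [-0.0041  0.0013 -1.    ]
time: 4.7
position: [0.5038, -0.1263, 0.0882]
tool_rot: [0.664, 0.747, -0.002, -0.001]
force: [-10.3, 0.2, 5.8]
gripper_width: 0.131
t 4.7 pos [ 0.5038 -0.1263  0.0882] ydir 6.715792381365956 want 6.675367524023567 q [-0.31 -0.1   1.69 -0.    1.56 -0.43] w 0.011512077607260574 F [-10.3   0.2   5.8]
tool-shift to grasp [0.0026 0.0004 0.0032] tilt [-4.3e-03 -6.0e-04 -1.0e+00]
```

Gripped at 11.5 mm opening on the 12 mm bar. I'll work out the eased arc rows.

```bash
cat > arc.py <<'E'
import numpy as np,sys
a,b,n=float(sys.argv[1]),float(sys.argv[2]),int(sys.argv[3])
u=np.linspace(0,1,n+1);q=a+(b-a)*(u*u*u*(10-15*u+6*u*u))
y=.27*(1-np.cos(q));z=-.27*np.sin(q)
Y=np.round(y-y[0],4);Z=np.round(z-z[0],4)
print([[0,float(round(i,4)),float(round(j,4))] for i,j in zip(np.diff(Y),np.diff(Z))])
E
python3 arc.py 0 .42 17
```

```text
[[0, 0.0, -0.0002], [0, 0.0, -0.0013], [0, 0.0, -0.0032], [0, 0.0002, -0.0053], [0, 0.0004, -0.0076], [0, 0.0008, -0.0095], [0, 0.0013, -0.0111], [0, 0.002, -0.012], [0, 0.0026, -0.0122], [0, 0.0031, -0.0117], [0, 0.0032, -0.0107], [0, 0.0032, -0.009], [0, 0.0027, -0.007], [0, 0.0021, -0.005], [0, 0.0012, -0.0029], [0, 0.0006, -0.0012], [0, 0.0001, -0.0002]]
```

```bash
python3 -m handwheel '[[[0,0,-0.0002,0,0.005],[0,0,-0.0013,0,0.005],[0,0,-0.003,0,0.005],[0,0.0002,-0.0055,0,0.005],[0,0.0004,-0.0075,0,0.005],[0,0.0008,-0.0095,0,0.005],[0,0.0013,-0.011,0,0.005],[0,0.002,-0.012,0,0.005],[0,0.0026,-0.012,0,0.005],[0,0.003,-0.012,0,0.005],[0,0.0032,-0.0107,0,0.005],[0,0.0032,-0.009,0,0.005],[0,0.0027,-0.007,0,0.005],[0,0.0021,-0.005,0,0.005],[0,0.0012,-0.003,0,0.005],[0,0.0006,-0.0012,0,0.005],[0,0,0,0,0.005]]]' 18
cat > est.py <<'E'
from h import *
p=np.load("p.npy");s=manip.state();M=R.from_quat(s["tool_rot"]).as_matrix()
g=s["position"]-.002*M[:,2];d=g-[p[0],p[1],.087];lx=d[0]*np.cos(p[2])+d[1]*np.sin(p[2])
print("radius",np.hypot(lx,d[2]),"angle",np.arctan2(d[2],-lx),"tool F",(M.T@s["force"]).round(1),"T",s["wrist_torque"].round(2),"w",s["gripper_width"]*87.8,"t",s["time"])
E
python3 est.py
python3 - <<'E'
from h import *
I=manip.capture("side");cv2.imwrite("pics/side3.png",I)
cv2.imwrite("pics/side3z.png",cv2.resize(I[60:330,220:480],None,fx=2.2,fy=2.2,interpolation=cv2.INTER_CUBIC))
E
```

```text
time: 6.82
position: [0.5287, -0.1232, 0.1977]
tool_rot: [0.664, 0.747, -0.0, 0.0]
force: [-5.3, -1.0, 0.1]
gripper_width: 0.127
radius 0.26990821711296104 angle 0.4308517961031517 tool F [-0.4 -5.4 -0.1] T [-0.34  1.03  0.05] w 11.17164102295536 t 6.825
```

View pics/side3z.png

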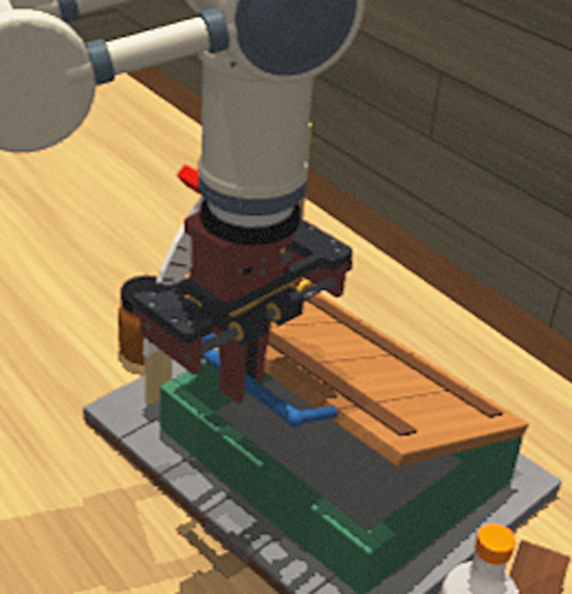

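The lid is lifting with the bar held between the fingers (free-edge corner at zoom (403,462)), and the forces are small. I'll continue.

```bash
python3 arc.py .425 .86 17
```

```text
[[0, 0.0001, -0.0002], [0, 0.0006, -0.0012], [0, 0.0013, -0.003], [0, 0.0025, -0.005], [0, 0.0036, -0.007], [0, 0.0048, -0.0086], [0, 0.0061, -0.0098], [0, 0.007, -0.0104], [0, 0.0078, -0.0104], [0, 0.0079, -0.0097], [0, 0.0078, -0.0085], [0, 0.0069, -0.0071], [0, 0.0057, -0.0054], [0, 0.0041, -0.0038], [0, 0.0024, -0.0021], [0, 0.0011, -0.0009], [0, 0.0001, -0.0002]]
```

```bash
python3 -m handwheel '[[[0,0.0001,-0.0002,0,0.005],[0,0.0006,-0.0012,0,0.005],[0,0.0013,-0.003,0,0.005],[0,0.0025,-0.005,0,0.005],[0,0.0036,-0.007,0,0.005],[0,0.0048,-0.0086,0,0.005],[0,0.006,-0.0098,0,0.005],[0,0.007,-0.0104,0,0.005],[0,0.0078,-0.0104,0,0.005],[0,0.0079,-0.0097,0,0.005],[0,0.0078,-0.0085,0,0.005],[0,0.007,-0.007,0,0.005],[0,0.0057,-0.0054,0,0.005],[0,0.004,-0.0038,0,0.005],[0,0.0024,-0.002,0,0.005],[0,0.0011,-0.0009,0,0.005],[0,0,0,0,0.005],[0,0,0,0,0.005]]]' 18
python3 est.py
python3 - <<'E'
from h import *
I=manip.capture("side");cv2.imwrite("pics/side4.png",I)
cv2.imwrite("pics/side4z.png",cv2.resize(I[60:330,220:480],None,fx=2.2,fy=2.2,interpolation=cv2.INTER_CUBIC))
I=manip.capture("top");cv2.imwrite("pics/top4.png",I)
cv2.imwrite("pics/top4z.png",cv2.resize(I[110:250,290:490],None,fx=4,fy=4,interpolation=cv2.INTER_CUBIC))
E
```

```text
time: 9.12
position: [0.598, -0.1148, 0.2919]
tool_rot: [0.664, 0.748, 0.0, 0.001]
force: [-5.5, -1.5, 3.6]
gripper_width: 0.129
radius 0.2712736526113431 angle 0.8672941524160318 tool F [-0.9 -5.6 -3.6] T [-0.18  1.14  0.02] w 11.317391334510917 t 9.125
```

View pics/side4z.png

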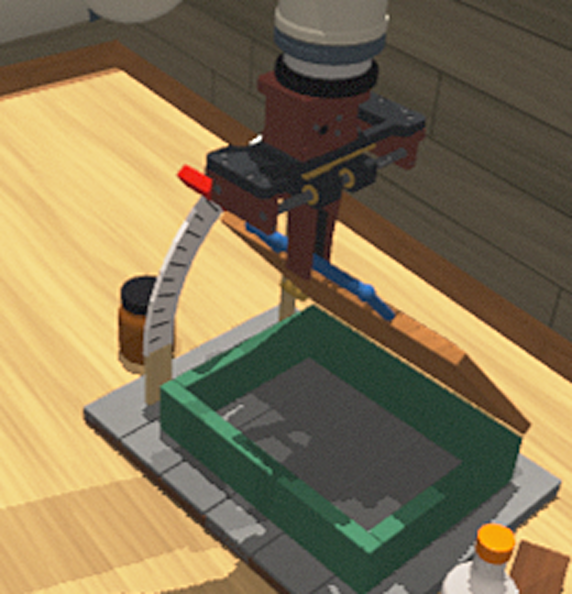

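View pics/top4z.png

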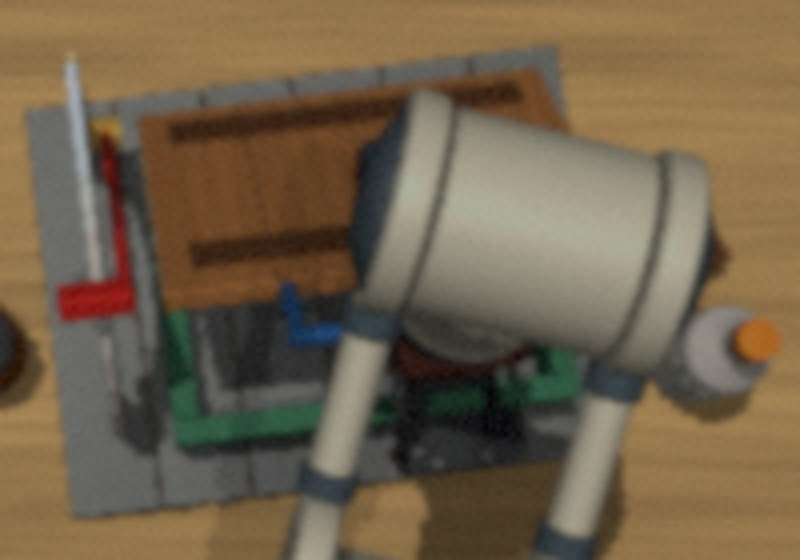

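```bash
cat > ov.py <<'E'
from h import *
import sys
p=np.load("p.npy");tag=sys.argv[1];ql=float(sys.argv[2]);qp=float(sys.argv[3])
TOP=np.array([[-.22,.14,.007],[-.22,-.14,.007],[0,-.14,.007],[0,.14,.007]]);BOT=TOP*[1,1,-1]
H=np.array([[-.22,.065,0],[-.27,.065,0],[-.27,-.065,0],[-.22,-.065,0]])
for n,o,k in(("side",(110,270,290,490),4),("top",(110,240,295,445),5)):
    I=cv2.imread(f"pics/{n}{tag}.png")
    J=cv2.resize(I[o[0]:o[1],o[2]:o[3]],None,fx=k,fy=k,interpolation=cv2.INTER_CUBIC)
    d=lambda U:np.round((U+.5-[o[2],o[0]])*k-.5).astype(np.int32)
    for P,c in((TOP,(255,255,0)),(BOT,(0,255,255))):cv2.polylines(J,[d(proj(n,hp(p,rot(ql,P))))],True,c,1)
    cv2.polylines(J,[d(proj(n,hp(p,rot(ql,H))))],False,(255,255,255),1)
    cv2.polylines(J,[d(hull(n,hp(p,rot(qp,BL))))],True,(255,0,255),1)
    cv2.polylines(J,[d(proj(n,hp(p,rot(qp,[[0,.16,0],[-.226,.16,0]]))))],False,(0,255,0),1)
    cv2.imwrite(f"pics/ov{tag}_{n}.png",J[:600,:800])
E
python3 ov.py 4 .867 .905
python3 - <<'E'
from h import *
p=np.load("p.npy")
for n,tol in(("side",(308.8,141.1)),("top",(313.5,184.6))):
    qs=np.linspace(.8,1,201);e=[np.linalg.norm(cen(hull(n,hp(p,rot(q,BL))))-tol) for q in qs]
    i=np.argmin(e);print(n,qs[i],e[i],cen(hull(n,hp(p,rot(qs[i],BL))))-tol)
E
```

```text
side 0.905 1.5190156483857735 [1.17093221 0.96763955]
top 0.92 0.5280165070943984 [-0.51827219  0.10097212]
```

View pics/ov4_side.png

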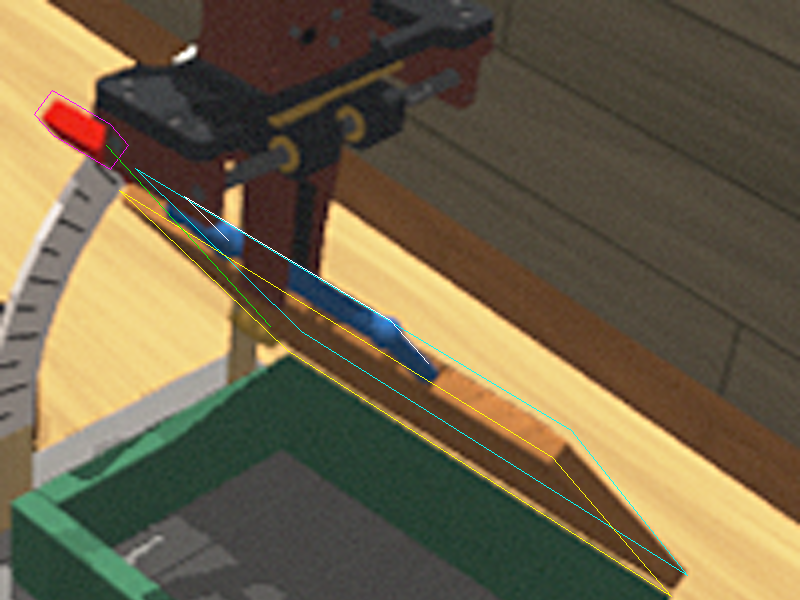

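View pics/ov4_top.png

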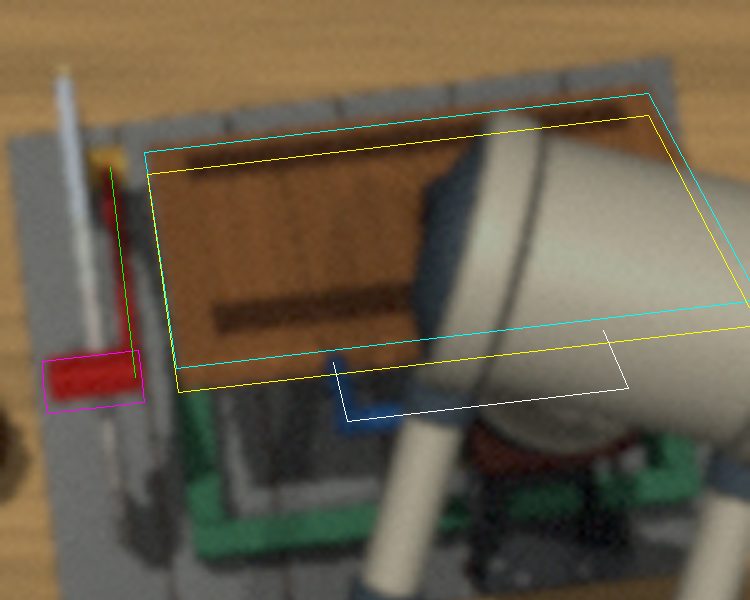

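```bash
python3 - <<'E'
from h import *
p=np.load("p.npy");outs=[]
for n,o,k in(("side",(120,205,290,370),9),("top",(120,200,290,340),9)):
    I=cv2.imread(f"pics/{n}0.png")
    J=cv2.resize(I[o[0]:o[1],o[2]:o[3]],None,fx=k,fy=k,interpolation=cv2.INTER_NEAREST)
    J=np.clip(J*1.5,0,255).astype(np.uint8)
    for q,c in((.88,(0,255,0)),(.94,(255,255,0))):
        cv2.polylines(J,[np.round((hull(n,hp(p,rot(q,BL)))+.5-[o[2],o[0]])*k).astype(np.int32)],True,c,1)
    outs.append(cv2.resize(J,None,fx=.55 if n=="side" else .8,fy=.55 if n=="side" else .8,interpolation=cv2.INTER_AREA))
h=max(a.shape[0] for a in outs)
outs=[np.pad(a,((0,h-a.shape[0]),(0,0),(0,0))) for a in outs]
K=np.hstack(outs);print(K.shape);cv2.imwrite("pics/blk.png",K[:600,:800])
E
```

```text
(576, 756, 3)
```

View pics/blk.png

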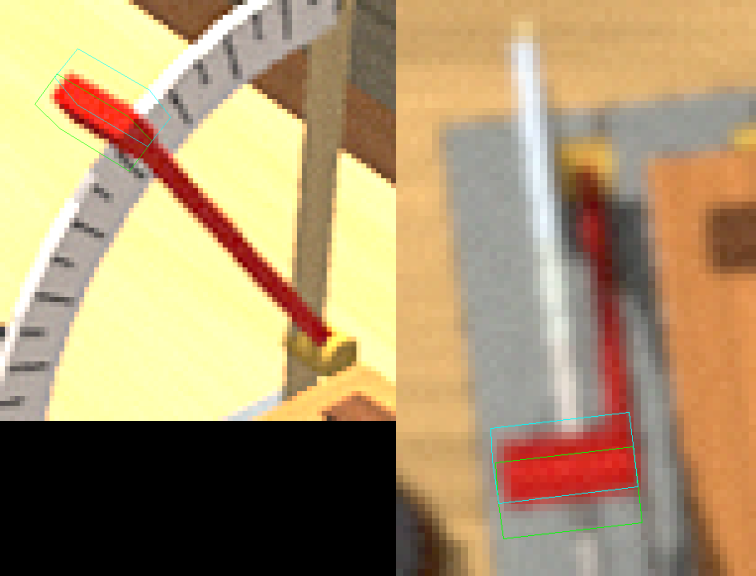

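```bash
cat > pf.py <<'E'
from h import *
p=np.load("p.npy")
from itertools import permutations
def run(tag,box={"side":(128,156,294,330),"top":(174,196,298,330)}):
  AR=np.array([[x,.16+dy,dz] for x in(0,-.22) for dy in(-.004,.004) for dz in(-.004,.004)])
  for n in("side","top"):
    I=cv2.imread(f"pics/{n}{tag}.png").astype(int)
    red=((I[...,2]>1.7*np.maximum(I[...,1],I[...,0]))&(I[...,2]>75))
    b=box[n];m=np.zeros(red.shape,bool);m[b[0]:b[1],b[2]:b[3]]=red[b[0]:b[1],b[2]:b[3]]
    for D in((22,46,16),(16,46,22),(16,46,16)):
      best=(0,)
      for q in np.arange(.8,1.05,.005):
       for ay in(.152,.157,.162):
        for du in np.arange(-1.5,1.6,.5):
         for dv in (0,):
          r=np.zeros((1600,2560),np.uint8)
          for L in(BL_:=np.array([[-.226+a*D[0]/2e3,.18+bb*D[1]/2e3,d*D[2]/2e3] for a in(-1,1) for bb in(-1,1) for d in(-1,1)]),AR+[0,ay-.16,0]):
            cv2.fillConvexPoly(r,np.round((hull(n,hp(p,rot(q,L)))+.5+[du,dv])*4).astype(np.int32),1)
          c=np.zeros_like(m);rr=cv2.resize(r.astype(np.float32),(640,400),interpolation=cv2.INTER_AREA)>.5
          c[b[0]:b[1],b[2]:b[3]]=rr[b[0]:b[1],b[2]:b[3]]
          iou=(c&m).sum()/(c|m).sum()
          if iou>best[0]:best=(iou,q,ay,du,m.sum(),c.sum())
      print(n,D,best)
run("0")
E
python3 pf.py
```

```text
side (22, 46, 16) (np.float64(0.8446215139442231), np.float64(0.8950000000000001), 0.157, np.float64(1.0), np.int64(213), np.int64(250))
side (16, 46, 22) (np.float64(0.7226027397260274), np.float64(0.8950000000000001), 0.157, np.float64(1.0), np.int64(213), np.int64(290))
side (16, 46, 16) (np.float64(0.902127659574468), np.float64(0.9000000000000001), 0.157, np.float64(0.5), np.int64(213), np.int64(234))
top (22, 46, 16) (np.float64(0.8873873873873874), np.float64(0.9250000000000002), 0.162, np.float64(0.5), np.int64(198), np.int64(221))
top (16, 46, 22) (np.float64(0.8242677824267782), np.float64(0.9250000000000002), 0.162, np.float64(0.5), np.int64(198), np.int64(238))
top (16, 46, 16) (np.float64(0.9420289855072463), np.float64(0.9250000000000002), 0.162, np.float64(0.5), np.int64(198), np.int64(204))
```

```bash
cat > zz.py <<'E'
from h import *
import sys
p=np.load("p.npy");tag=sys.argv[1];qa=[float(x) for x in sys.argv[2:]]
W=[]
for n,o in(("side",(175,255,370,470)),("top",(155,215,320,385))):
    I=cv2.imread(f"pics/{n}{tag}.png");k=7
    J=cv2.resize(I[o[0]:o[1],o[2]:o[3]],None,fx=k,fy=k,interpolation=cv2.INTER_CUBIC)
    J=np.clip(J*1.6,0,255).astype(np.uint8)
    for q,c in zip(qa,((0,255,0),(255,255,0),(255,0,255))):
        for z in(-.007,.007):
            P=np.array([[0,.14,z],[-.22,.14,z],[-.22,-.14,z],[0,-.14,z]])
            cv2.polylines(J,[np.round((proj(n,hp(p,rot(q,P)))+.5-[o[2],o[0]])*k).astype(np.int32)],False,c,1)
        for dz in(-.006,.006):
            P=np.array([[-.27-dz*(n=="top"),.071,dz*(n=="side")],[-.27-dz*(n=="top"),-.071,dz*(n=="side")]])
            cv2.polylines(J,[np.round((proj(n,hp(p,rot(q,P)))+.5-[o[2],o[0]])*k).astype(np.int32)],False,c,1)
    cv2.imwrite(f"pics/zz{tag}_{n}.png",J)
E
python3 zz.py 4 .83 .87
```

```text
(no output)
```

View pics/zz4_side.png

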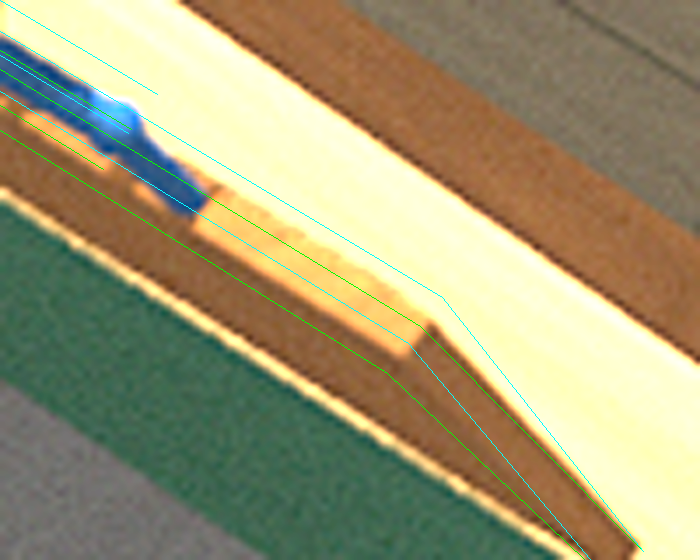

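View pics/zz4_top.png

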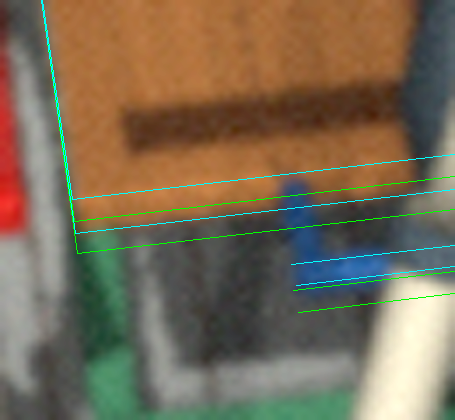

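In the side zoom the lid's corner lies near 0.847, against the pointer's 0.90. In the top zoom the lid is about 0.885, against the pointer's 0.925. In both views the lid is about 0.045 rad short, so I'll go that much further.

```bash
python3 -m handwheel '[[[0,0.0005,-0.0005,0,0.005],[0,0.0015,-0.0013,0,0.005],[0,0.0026,-0.0022,0,0.005],[0,0.0026,-0.0022,0,0.005],[0,0.0015,-0.0012,0,0.005],[0,0.0005,-0.0005,0,0.005],[0,0,0,0,0.005],[0,0,0,0,0.005]]]' 18
python3 est.py
python3 - <<'E'
from h import *
for n in("side","top"): cv2.imwrite(f"pics/{n}5.png",manip.capture(n))
E
python3 zz.py 5 .89 .93; python3 ov.py 5 .91 .91
```

```text
time: 10.22
position: [0.6072, -0.1137, 0.2996]
tool_rot: [0.664, 0.748, 0.001, 0.001]
force: [-4.0, -0.0, 4.1]
gripper_width: 0.13
radius 0.27147040600178357 angle 0.9118078651705009 tool F [ 0.4 -4.  -4.1] T [-0.14  1.03 -0.01] w 11.382072208947156 t 10.225
```

View pics/zz5_side.png

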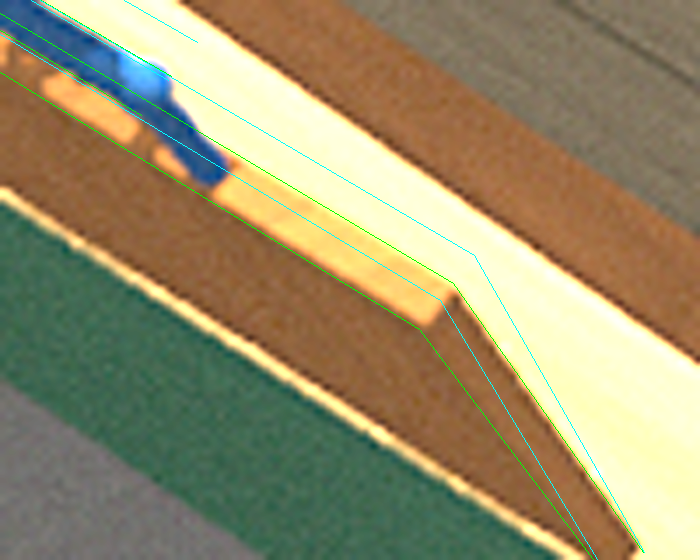

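View pics/zz5_top.png

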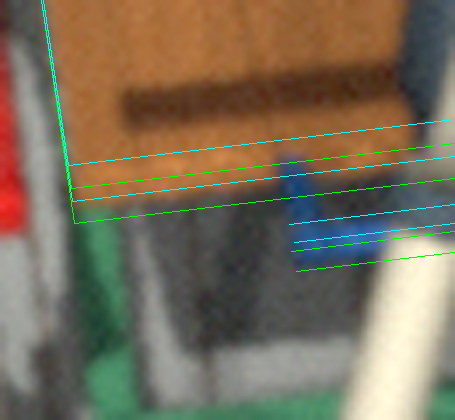

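View pics/ov5_top.png

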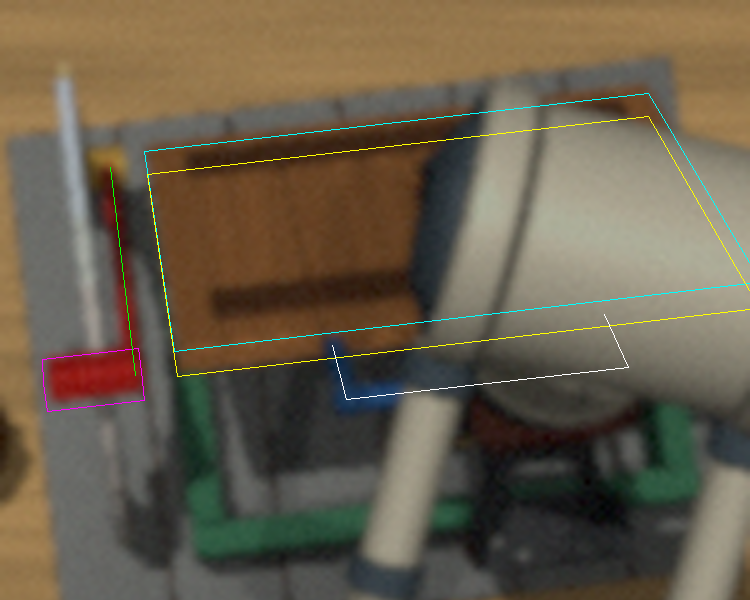

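View pics/ov5_side.png

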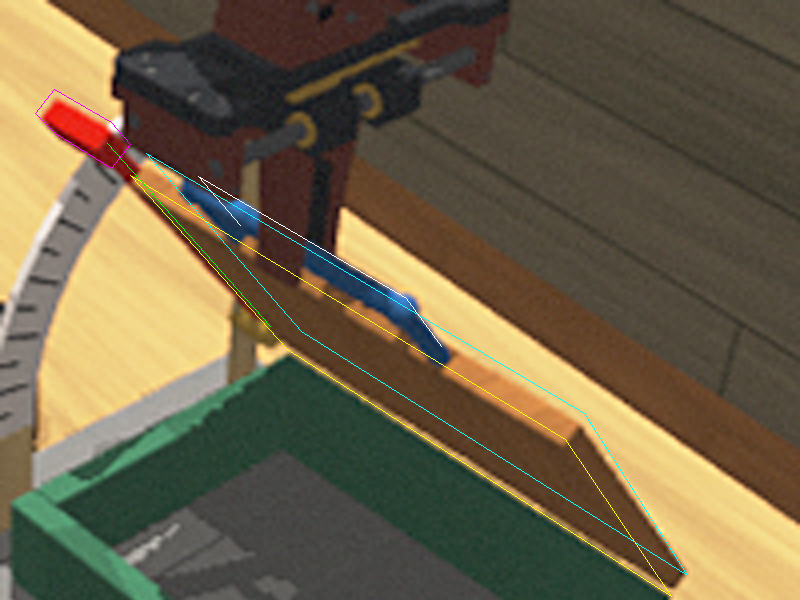

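The side zoom now puts the lid at about 0.89, with the pointer at 0.90. The top zoom puts it at about 0.916, with the pointer at 0.925. That leaves about 0.008 rad, so I'll make a final nudge and check that the grip holds.

```bash
python3 -m handwheel '[[[0,0.0004,-0.0003,0,0.005],[0,0.0009,-0.0007,0,0.005],[0,0.0004,-0.0003,0,0.005],[0,0,0,0,0.005],[0,0,0,0,0.005],[0,0,0,0,0.005],[0,0,0,0,0.005]]]' 18
python3 est.py
python3 - <<'E'
from h import *
for n in("side","top"): cv2.imwrite(f"pics/{n}6.png",manip.capture(n))
E
python3 zz.py 6 .9 ; python3 zz.py 6 .9 ; cp pics/zz6_side.png pics/a.png; python3 zz.py 6 .925
```

```text
time: 11.2
position: [0.6088, -0.1134, 0.301]
tool_rot: [0.664, 0.748, 0.001, 0.001]
force: [-4.2, -0.4, 3.3]
gripper_width: 0.13
radius 0.27151122121386906 angle 0.919787021618061 tool F [ 0.  -4.2 -3.3] T [-0.18  1.06  0.01] w 11.390759840630837 t 11.2
```

View pics/a.png

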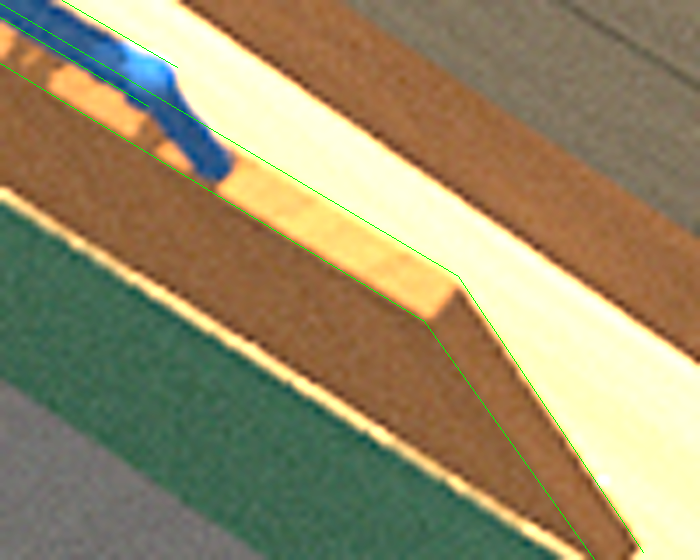

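View pics/zz6_top.png

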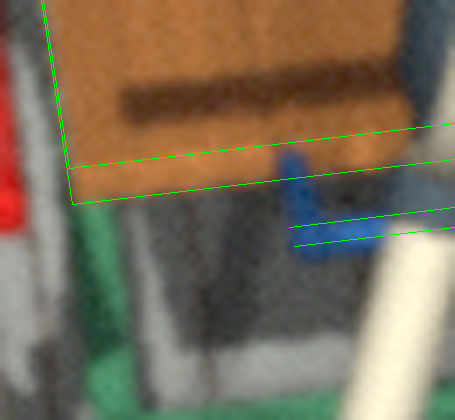

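View pics/side6.png

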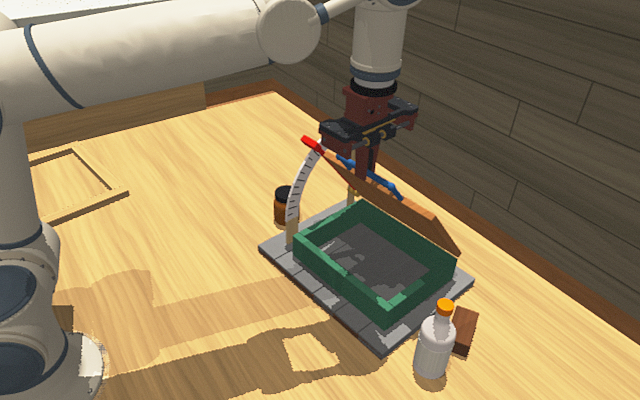

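Each view's lid outline, drawn at that camera's pointer reading (0.90 side, 0.925 top), now sits on the lid to about 1 px. The corner in the side zoom is at (458,285). The red block is still at (308,141), the grip is steady, and nothing else has moved. Handing in.

```bash
python3 -c "
from bench import manip
print(manip.finish_job())"
```

```text
the job is handed in; nothing more can be done
None
```

I swung the lid up along its arc to the pointer's mark, gripping the bar at 18 N, and handed in at about 11.3 s with the gripper still holding it.

- **Angle:** In the last pictures the lid matched the pointer to about 0.01 rad in each view. The cameras disagreed on the absolute value: about 0.90 rad from the side and 0.925 from the top, a calibration offset that affects lid and pointer alike. The angle worked out from the arm's position was 0.92. It may read up to about 0.01 high, because the tool rose about 3 mm as the fingers closed.
- **Forces and grip:** The readings I took between moves peaked at about 12 N at the wrist as the fingers closed, and were about 5 N at the end. The fingers stayed at 11.2–11.5 mm on the 12 mm bar, so I saw no sign of slipping.
- **Surroundings:** The pointer block, jar, bottle and offcut looked unmoved in the final side picture.
- **Mismatch:** The red block looked a little smaller in the images than its stated 22 x 46 x 16 mm. The pointer angle barely changed with the size I assumed.

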